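Cap a drain canister without crossing its thread

TASK

Put the red cap on the canister that is clamped in the bench nest: set it square on the neck, turn it backward (anticlockwise from above) under light pressure until you feel it drop into the thread, then turn it forward (clockwise) until it is fully home, and let go. The plastic thread strips easily, so never press hard, force the cap against a stop, cock it or overtighten it, and leave the other things on the bench where they are.

Things in the scene. Friction and masses are not known exactly. Their poses are not given: they have to be found in the camera images.
- cap_centre (a point): Loose red screw cap, standing open side down on the bench: round ribbed skirt 59 mm across, 28 mm tall, with a hose barb 12 mm wide on top (44 mm in all, about 60 g). Point on its axis, 14 mm above the skirt's foot, z up. Grip the skirt by its sides at any yaw, fingertips 4 mm or more above the foot. A hand sealer with a raised lever, 280 mm tall, stands to its left (y over 0.49).
- cap: The red cap; origin at the centre of the skirt's foot, z up. Bore 52.6 mm; inside are four lugs 90 degrees apart, 5 mm long and 3 mm thick, their lowest edges 6 mm above the foot; the lid closes the bore 24 mm above the foot.
- nest: Metal nest fixed to the bench, origin at the centre of its underside: base 90 mm square, collar 77 mm across (its clamp screw at the front) and 48 mm tall. It clamps an upright white canister 58 mm across so that it cannot turn; how its thread is turned in the nest differs each time and is not reported. A lamp bar hangs 0.49 m over the bench, behind it to the right (x 0.57 to 0.63, y below 0.05).
- mouth (a point): Centre of the canister's rim, z up, 128 mm above the bench. Neck 42 mm across at the bevelled rim, 50 mm over the thread; the cap has about 1.2 mm play all round. The wider shoulder begins 26 mm below the rim, below the foot of a cap that is home.
- thread_top (a point): Point on the neck's axis 7 mm below the rim, level with the tops of the thread: four right-handed segments 90 degrees apart. Clockwise from above each has a blunt nose, 52 degrees of level top with a falling underside, a 7 degree stop 2.5 mm higher than the top that also closes the thread below, then a 31 degree gap.
- dropped (a point): Where cap_centre is when the lugs have dropped into the gaps: 6 mm below the rim (lugs on the segments' tops: 1 mm above the rim; on the stops: 3.5 mm above). Turned anticlockwise the cap drops within 75 degrees, at once if it lands over a gap; at most 20 degrees further a stop blocks it. Clockwise on the tops it only meets stops.
- home (a point): Where cap_centre is when the cap is home, its lid on the rim: 10 mm below the rim. From the drop the cap turns clockwise, its lugs running under the noses with 0.8 mm play up and down, and sinks 6 mm per radian; it grows tight 46 to 65 degrees after the drop: 0.3 to 0.6 Nm is tight, 5 degrees more bring 1 Nm or more. Press 4 to 10 N while feeling and turning.
- timer: Bystander: small white bench timer, 62 x 62 x 22 mm, origin at its underside.
- label_roll: Bystander: white roll of labels lying flat, 59 mm across and 30 mm tall, origin at its underside.
- tube_pack_1: Bystander: bagged drain tube lying on the bench, 253 mm long and 45 mm tall, origin at its underside.
- tape_roll: Bystander: roll of brown sealing tape lying flat, 87 mm across and 18 mm tall, origin at its underside.
Not all that is in view belongs to the job. What is shaped like the cap but purple is not meant.

How it is judged:
By the outcome, as a careful person would: the job done as asked, in the order asked, and still so for the second after the job is handed in, with the robot touching nothing.
It also fails if it takes over 48 s, if anything falls off the work surface, if the arm or the gripper's body presses on something with over 40 N, if the wrist force passes 120 N, or if a joint passes its speed limit or range.

ROBOT

A 6-joint arm with a two-finger parallel gripper is mounted at the origin on a cart in front of the work surface, level with it; the furniture and walls round the work are solid. World frame = base frame: x ahead of the robot, y to its left, z up, the work surface at z = 0. Lengths are in m, angles in rad, forces in N, time in s.
With the tool pointing down it reaches from about 0.35 to 0.725 m from the base axis. Payload 4.3 kg.
Tool frame: the origin (TCP) lies midway between the tips of the shut fingers; the grasp point (between the pads) lies 19 mm behind it (ctrl.grip_depth is the distance from the TCP to the grasp point, in m); x points along the fingers, z is the direction in which the jaws open and shut, and the axes are right-handed (so a half turn about x gives the same grasp; the last joint's range is limited). The gripper opens to 85 mm and grips with 20 to 120 N. Pads are 22 mm wide; open, the fingers measure 114 mm over their backs; the gripper's body (76 mm by 85 mm) begins 54 mm behind the grasp point. The pads swing forward as they close: fully open they stand 13 mm farther back than shut.
Start: joints at [1.143, 0.377, 0.081, 1.274, 0, 1.46], TCP at [0.18, 0.546, 0.231] pointing down, gripper open.
Joint ranges: [-2.72, 2.72], [-0.84, 1.66], [-1.02, 1.22], [-1.77, 2.12], [-1.37, 1.28], [-3.14, 3.14]. Speed limits (rad/s): [2.57, 2.57, 3.14, 3.14, 3.14, 3.14].

INTERFACE

Orientations are given as a unit quaternion [x, y, z, w].
In Python, from workcell import ctrl, read_camera, camera_params, look_for, tip_of gives the robot as it stands.
- The arm moves only by the shell command python3 -m handwheel 'ROWS' [FORCE]. ROWS is JSON, a list of rows, each a list of 7 numbers: the closure, from -1 (fully open) to 1 (shut), then the shift along the tool's x, y, z in cm, then the turn, a rotation vector about the tool's x, y, z in degrees. In form: [[fingers, tx, ty, tz, ax, ay, az], ...]. A call has 1 to 5 rows; each row shifts and turns the commanded pose from where the row before left it, along the tool's axes as they then stand; what a row does not reach is not made up. A row lasts 1/10 s, in which the tool goes at most 50 mm and 8.59 degrees, less where a joint would pass 70% of its speed; a pose out of reach is approached as far as the arm can. A call with a gripper value outside its range is refused whole. The fingers move at their own pace and stop on an object; FORCE is the grip in N (left out, the last holds). Time passes only in rows, so rows that do not move let the fingers close. It gives the time, the measured TCP pose, the force and the opening at its end, in the units of the state.
- ctrl.read_state(): the state, without advancing time (a new reading comes with each control period).
- read_camera(name): name is "scene" or "side" or "wrist"; returns the picture (480x640x3 uint8, red, green, blue); there is no depth.
- camera_params(name): a dict with "K" (3x3 intrinsics, pixels), "eye" and "attitude" of the camera in the world; the wrist camera has in their place "hand_eye" (4x4, takes a point from camera to tool coordinates, whose origin is the TCP and whose axes are the tool frame's). Camera axes: x right, y down, z forward; pixel columns grow to the right and rows downward; lengths in m; the calibration is good to about 2 mm. A picture is of the moment at which its call begins: read the wrist's pose just before it. camera_params takes no time and is no camera call.
- ctrl.finish_job(): hands the job in, once; it reports no verdict.
Trained networks look in the newest picture that a camera, given by its name, has taken for a name from the list of things; names that differ only in an ending like _2 or _b are one class to them, and where a whole thing is asked for, a point or a joint stands for the part that bears it (a point fixed in the world has none). Each returns a list of dicts, best first, with "p" (0 to 1); they miss things now and then, are a little off and sometimes report something else, mostly with a low value. They report only what shows in the picture. A call takes as long as a camera call. They do not tell look-alikes from the thing itself.
- look_for(label, camera): "xyz" ([x, y, z] in m, in world coordinates, good to about 4 mm: the middle of the surface that is visible of it).
- tip_of(label, camera): "xyz" ([x, y, z] in m, in world coordinates, good to about 4 mm: a listed point, or the origin of a listed thing).
The state is a dict: "t": time; "joints": joint angles; "dq": joint speeds; "effort": joint torques, N m; "ee_pos": TCP position; "tool_rot": TCP orientation; "contact_force": force on the tool from outside, world axes, zero at the start; "ft_torque": the same for the moment, N m; "opening": opening from 0.0 (shut) to 1.0 (fully open).
Only numpy, scipy, OpenCV 4.12 (cv2) and the standard library are available. Lean on these libraries where they do the work, as an engineer would, in place of code of your own. Each camera call takes 0.05 s, during which the arm holds its last target.

## Working session

There is one attempt and no reset: what is moved stays moved. The work goes in short steps, Python scripts to look and compute and a shell command to move; the robot and the scene stay as the last step left them, time stands still between calls to the robot, and variables do not carry over. Pictures are saved under pics/ and viewed, and the job is handed in when it is done.

```bash
ls; mkdir -p pics; python3 - <<'E'
from workcell import ctrl, read_camera, camera_params, look_for, tip_of
import cv2
s=ctrl.read_state()
for k,v in s.items(): print(k,v)
for c in ("scene","side","wrist"):
    im=read_camera(c); cv2.imwrite(f"pics/a_{c}.png",im[:,:,::-1])
    print(c,camera_params(c))
    for l in ("cap_centre","mouth"):
        print(l,[(d['p'],d['xyz']) for d in tip_of(l,c)][:3])
print(ctrl.read_state()['t'],ctrl.grip_depth)
E
```

```text
pics
t 0.0
joints [ 1.14270170e+00  3.78090388e-01  7.96264878e-02  1.27438260e+00
 -4.04476168e-05  1.46052222e+00]
dq [ 0.00031233  0.00022002  0.00103732 -0.00087213 -0.00115682  0.00103402]
effort [-4.84761094e-04 -4.63604271e+01  2.69875574e+01  2.07055954e-02
 -3.46836550e-04 -3.47072515e-06]
ee_pos [0.17940606 0.54561023 0.23034549]
tool_rot [-0.41494902  0.57344433  0.41420859  0.57219766]
contact_force [0.16461409 0.08981957 0.38445314]
ft_torque [-0.05101763 -0.00708439 -0.02575914]
opening 1.000534885984381
scene {'K': array([[459.41954928,   0.        , 310.47990623],
       [  0.        , 459.41954928, 242.61792446],
       [  0.        ,   0.        ,   1.        ]]), 'eye': array([-0.05544331, -0.48872983,  0.89860903]), 'attitude': array([ 0.84315361, -0.3743111 ,  0.16414326, -0.34934249])}
cap_centre [(0.63, [0.4803, 0.4232, 0.0129]), (0.61, [0.4798, 0.3162, 0.0158])]
mouth [(0.6, [0.5071, 0.1697, 0.1274])]
side {'K': array([[463.56431259,   0.        , 314.17304908],
       [  0.        , 463.56431259, 242.24309822],
       [  0.        ,   0.        ,   1.        ]]), 'eye': array([ 0.27167215, -0.66045516,  0.73472954]), 'attitude': array([ 0.88756288, -0.16615861,  0.08640137, -0.42090172])}
cap_centre [(0.84, [0.4751, 0.3192, 0.0153]), (0.62, [0.4852, 0.4262, 0.0174])]
mouth []
wrist {'K': array([[364.31057744,   0.        , 317.04120529],
       [  0.        , 364.31057744, 237.09693755],
       [  0.        ,   0.        ,   1.        ]]), 'hand_eye': array([[ 4.98576054e-04, -2.92430345e-01,  9.56286696e-01,
        -1.41854855e-01],
       [ 2.20944220e-04, -9.56286759e-01, -2.92430479e-01,
         7.53247989e-02],
       [ 9.99999851e-01,  3.57084852e-04, -4.12170884e-04,
        -6.72824147e-04],
       [ 0.00000000e+00,  0.00000000e+00,  0.00000000e+00,
         1.00000000e+00]])}
cap_centre []
mouth []
0.45 0.0187
```

View pics/a_scene.png

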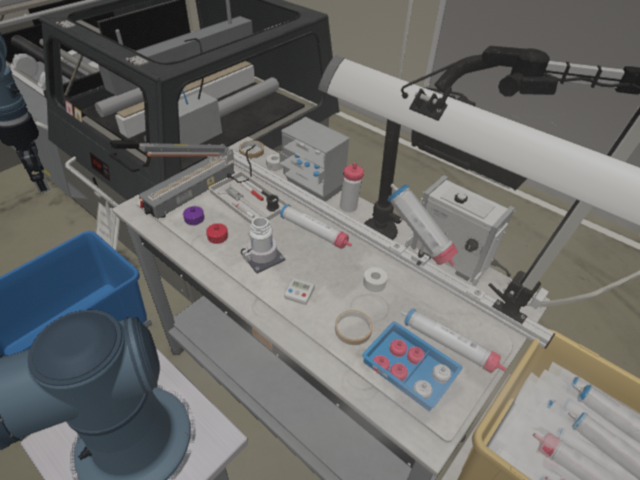

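View pics/a_side.png

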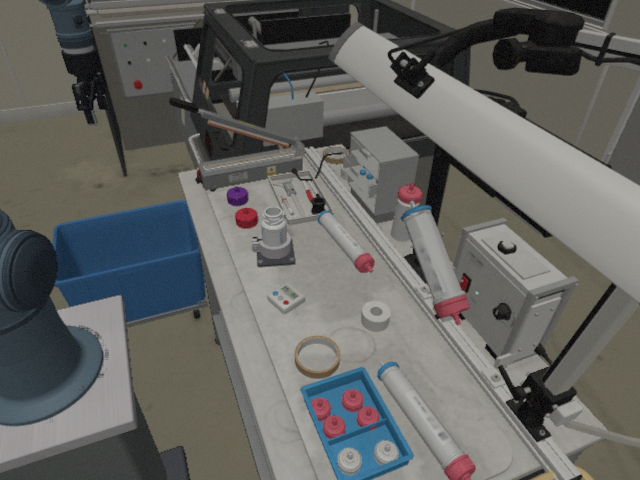

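View pics/a_wrist.png

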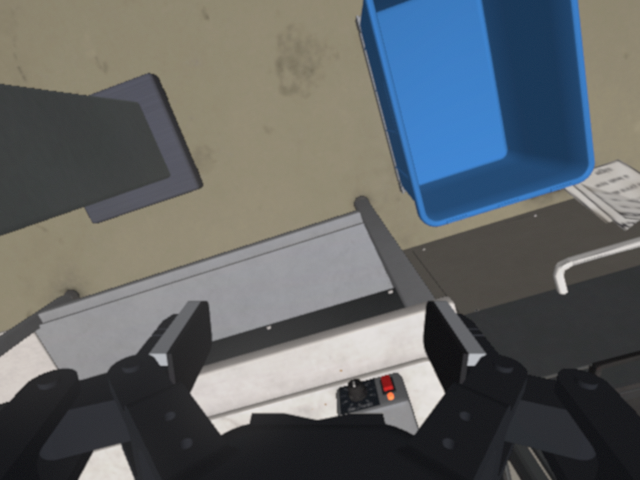

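```bash
cat > h.py <<'E'
from workcell import ctrl, read_camera, camera_params, look_for, tip_of
import numpy as np, cv2
from scipy.spatial.transform import Rotation as R
np.set_printoptions(precision=4,suppress=True)
def st(): return ctrl.read_state()
def rel(target, s=None):
    s=s or st(); r=R.from_quat(s['tool_rot'])
    return 100*r.inv().apply(np.array(target)-s['ee_pos'])
def cam(name,s=None):
    p=camera_params(name); K=p['K']
    if name=='wrist':
        s=s or st(); T=np.eye(4);T[:3,:3]=R.from_quat(s['tool_rot']).as_matrix();T[:3,3]=s['ee_pos']
        M=T@p['hand_eye']; return K,M[:3,:3],M[:3,3]
    return K,R.from_quat(p['attitude']).as_matrix(),p['eye']
def ray(c,uv):
    K,A,e=c; d=A@np.linalg.inv(K)@np.array([uv[0],uv[1],1.]); return e,d
def atz(c,uv,z):
    e,d=ray(c,uv); return e+d*(z-e[2])/d[2]
def proj(c,p):
    K,A,e=c; q=K@(A.T@(np.array(p)-e)); return q[:2]/q[2]
def down(s=None):
    """rotvec (deg, tool) to make tool x point straight down"""
    s=s or st(); r=R.from_quat(s['tool_rot']); a=r.inv().apply([0,0,-1.]); v=np.cross([1,0,0],a); return np.degrees(v)
E
python3 - <<'E'
from h import *
s=st(); r=R.from_quat(s['tool_rot']); print(r.as_matrix()); print(down())
for c in('scene','side'):
    print(c,proj(cam(c),[.477,.318,.014]),proj(cam(c),[.507,.17,.128]))
    im=cv2.imread(f'pics/a_{c}.png'); hsv=cv2.cvtColor(im,cv2.COLOR_BGR2HSV)
    m=((hsv[...,0]<8)|(hsv[...,0]>172))&(hsv[...,1]>130)
    n,l,stt,ce=cv2.connectedComponentsWithStats(m.astype(np.uint8))
    for i in range(1,n):
        if stt[i,4]>100: print(stt[i],ce[i], atz(cam(c),ce[i],.016))
for t in ([.35,.35,.2],[.477,.318,.12]): print(rel(t))
E
```

```text
[[-0.     -0.9499  0.3124]
 [-0.0001  0.3124  0.9499]
 [-1.      0.     -0.0001]]
[ 0.     -0.0042 -0.0002]
scene [217.1882 232.2554] [259.1532 220.5772]
[207 224  20  19 307] [216.6743 232.8436] [0.4733 0.3154 0.016 ]
side [246.1981 217.811 ] [272.2901 210.4456]
[398 183  24  20 249] [409.5502 193.6988] [0.9393 0.2658 0.016 ]
[235 208  22  20 362] [246.0773 217.605 ] [0.4764 0.3163 0.016 ]
[356 254  18  18 171] [365.0058 263.4269] [0.688  0.0436 0.016 ]
[434 296  34  27 381] [450.3858 307.2861] [ 0.7947 -0.145   0.016 ]
[342 390  36  36 531] [358.9642 407.6083] [ 0.5126 -0.2859  0.016 ]
[312 398  33  40 524] [328.1489 418.458 ] [ 0.4556 -0.2854  0.016 ]
[445 455  30  25 391] [459.9207 469.335 ] [ 0.6121 -0.4366  0.016 ]
[  3.1267 -22.3127 -13.3158]
[ 11.1266 -35.3768 -12.3875]
```

```bash
python3 -c "
import cv2
for c,(x,y) in (('scene',(180,180)),('side',(200,170))):
    im=cv2.imread(f'pics/a_{c}.png')[y:y+100,x:x+130]; cv2.imwrite(f'pics/z_{c}.png',cv2.resize(im,None,fx=6,fy=6,interpolation=cv2.INTER_CUBIC))
"
python3 -m handwheel '[[-1,0,0,-4.5,0,0,0],[-1,0,0,-4.5,0,0,0],[-1,0,-2,-3.4,0,0,0],[-1,0,-4.8,0,0,0,0],[-1,0,-4.8,0,0,0,0]]'; python3 -m handwheel '[[-1,0,-4.8,0,0,0,0],[-1,0,-4.8,0,0,0,0],[-1,0,-4.8,0,0,0,0],[-1,0,-4.8,0,0,0,0],[-1,0,0,0,0,0,0]]'; python3 -c "
from h import *
print(st()['joints'],rel([.475,.317,.13]))"
```

```text
t: 0.95
ee_pos: [0.251, 0.3909, 0.2316]
tool_rot: [-0.415, 0.572, 0.415, 0.572]
contact_force: [0.2, 0.3, 0.4]
opening: 1.001
t: 1.45
ee_pos: [0.4389, 0.3302, 0.2308]
tool_rot: [-0.413, 0.573, 0.412, 0.575]
contact_force: [-0.5, 0.3, -0.3]
opening: 1.0
[ 0.5305  0.3223  0.0006  1.2467 -0.0016  0.8546] [10.0939 -3.8191 -0.109 ]
```

View pics/z_scene.png

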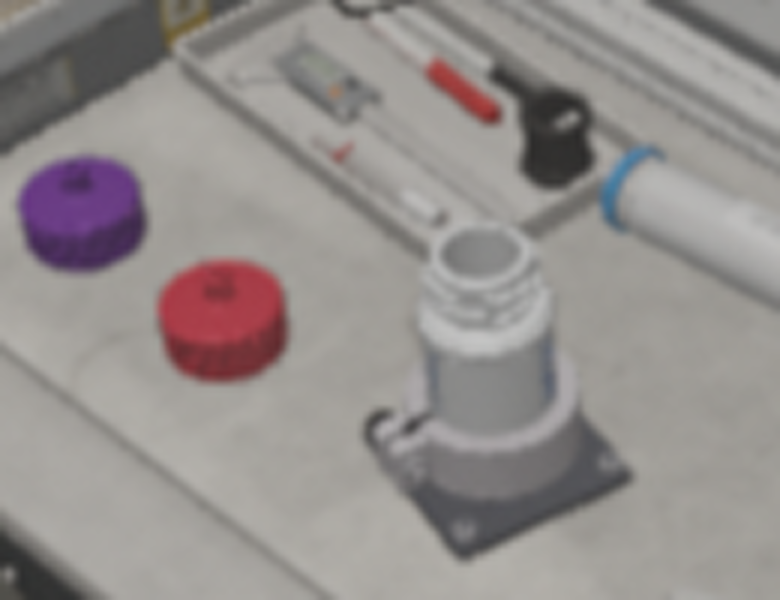

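View pics/z_side.png

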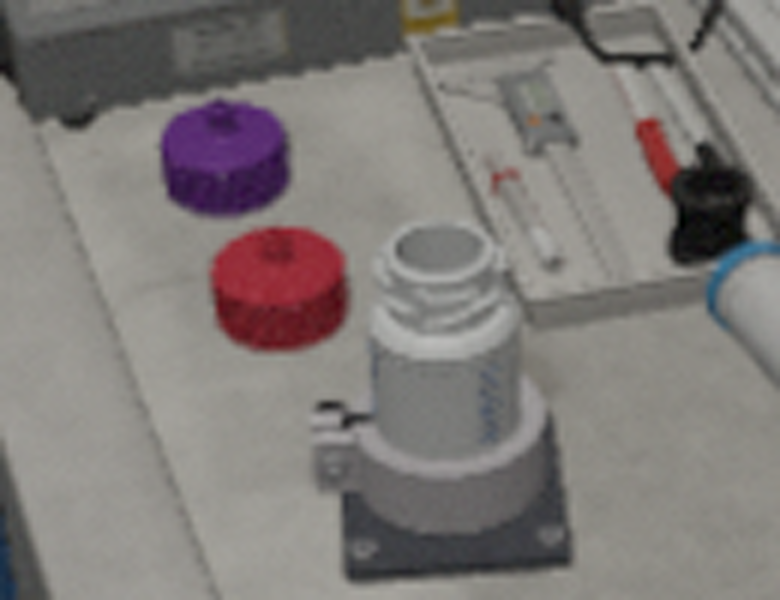

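The views show the red cap (scene 217,233; side 246,218) between the purple look-alike and the nest, and the open canister rim (scene 260,222; side 273,211). Next is a wrist look.

```bash
python3 - <<'E'
from h import *
s=st(); im=read_camera('wrist'); cv2.imwrite('pics/b_wrist.png',im[:,:,::-1])
c=cam('wrist',s)
for l in ('cap_centre','mouth'): print(l,[(d['p'],d['xyz']) for d in tip_of(l,'wrist')])
print(proj(c,[.475,.317,.014]),proj(c,[.475,.317,.028]))
# rim triangulation
a=[ray(cam('scene'),(260.5,222)),ray(cam('side'),(273.5,211.3))]
print([e+d*(.128-e[2])/d[2] for e,d in a])
E
```

```text
cap_centre [(0.94, [0.4848, 0.4293, 0.0173]), (0.6, [0.474, 0.3191, 0.0108])]
mouth []
[316.7176 240.317 ] [316.7077 244.5831]
[array([0.5056, 0.1637, 0.128 ]), array([0.5085, 0.1659, 0.128 ])]
```

View pics/b_wrist.png

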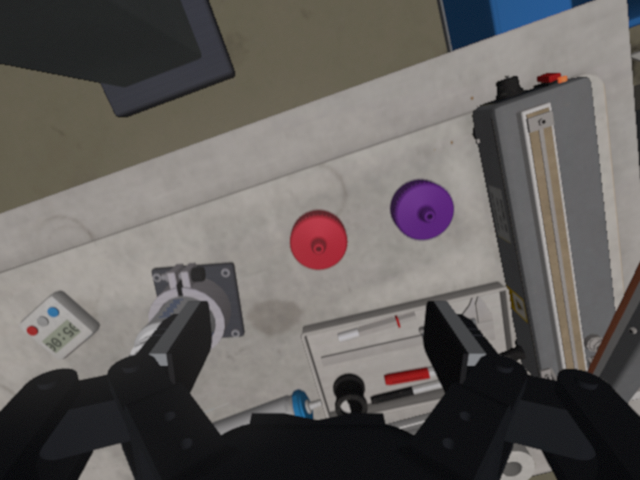

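```bash
python3 - <<'E'
from h import *
s=st(); c=cam('wrist',s)
im=cv2.imread('pics/b_wrist.png'); hsv=cv2.cvtColor(im,cv2.COLOR_BGR2HSV)
m=(((hsv[...,0]<8)|(hsv[...,0]>172))&(hsv[...,1]>130)).astype(np.uint8)
m[:, :280]=0; m[:200]=0;m[290:]=0
ct=max(cv2.findContours(m,0,1)[0],key=cv2.contourArea)
ctr,rad=cv2.minEnclosingCircle(ct); print(ctr,rad,cv2.fitEllipse(ct), cv2.boundingRect(ct))
for z in (.014,.028): print(atz(c,ctr,z))
# model: project foot and top circles, fit centre
from scipy.optimize import least_squares
def sil(x,y):
    a=np.linspace(0,2*np.pi,90)
    P=np.array([proj(c,[x+.0295*np.cos(t),y+.0295*np.sin(t),z]) for z in(0,.028) for t in a],np.float32)
    h=cv2.convexHull(P); b=h.reshape(-1,2); return np.r_[b.min(0),b.max(0)]
x,y,w,h=cv2.boundingRect(ct); obs=np.r_[x-.5,y-.5,x+w-.5,y+h-.5]
q=least_squares(lambda p:sil(*p)-obs,[.475,.317],diff_step=1e-3); print(q.x,q.fun)
print(rel([*q.x,.1]))
E
```

```text
(318.1787109375, 239.86114501953125) 28.86179542541504 ((318.248291015625, 240.11485290527344), (55.48348617553711, 56.76286697387695), 1.9667799472808838) (290, 211, 57, 58)
[0.4686 0.3207 0.014 ]
[0.4644 0.322  0.028 ]
[0.4678 0.3207] [-1.1477 -2.2592  1.1469  2.381 ]
[13.1074 -3.6595  0.0109]
```

```bash
python3 -m handwheel '[[-1,4.8,-3.0,0.1,0,0,0],[-1,5,0,0,0,0,0],[-1,0,0,0,0,0,0],[-1,0,0,0,0,0,0]]';  cat > capfit.py <<'E'
from h import *
import sys
from scipy.optimize import least_squares
s=st(); im=read_camera('wrist')[:,:,::-1]; cv2.imwrite(f'pics/{sys.argv[1]}.png',im)
c=cam('wrist',s); print(s['ee_pos'],s['dq'])
u0=proj(c,[.475,.318,.028]); print('exp',u0)
hsv=cv2.cvtColor(np.ascontiguousarray(im),cv2.COLOR_BGR2HSV)
m=(((hsv[...,0]<8)|(hsv[...,0]>172))&(hsv[...,1]>130)).astype(np.uint8)
n,l,stt,ce=cv2.connectedComponentsWithStats(m); i=1+np.argmax(stt[1:,4]); print(stt[i],ce[i])
def sil(x,y):
    a=np.linspace(0,2*np.pi,90)
    P=np.array([proj(c,[x+.0295*np.cos(t),y+.0295*np.sin(t),z]) for z in(0,.028) for t in a])
    return np.r_[P.min(0),P.max(0)]
x,y,w,h=stt[i,:4]; obs=np.r_[x-.5,y-.5,x+w-.5,y+h-.5]
q=least_squares(lambda p:sil(*p)-obs,[.475,.317],diff_step=1e-3); print(q.x,q.fun)
print(rel([*q.x,.006]),st()['joints'])
E
python3 capfit.py c_wrist
```

```text
t: 2.0
ee_pos: [0.4566, 0.3249, 0.1388]
tool_rot: [-0.415, 0.574, 0.415, 0.571]
contact_force: [-0.4, 0.7, 0.9]
opening: 1.004
[0.4566 0.3249 0.1388] [ 0.0008 -0.0339  0.0989  0.0003 -0.0019  0.0018]
exp [317.2778 260.2614]
[ 281  217   76   78 4660] [318.8397 256.0004]
[0.476  0.3186] [-1.8712 -2.7507  1.8675  2.9881]
[13.4997 -1.8481 -0.1883] [ 0.5049  0.3919 -0.1351  1.0417  0.0002  0.8209]
```

View pics/c_wrist.png

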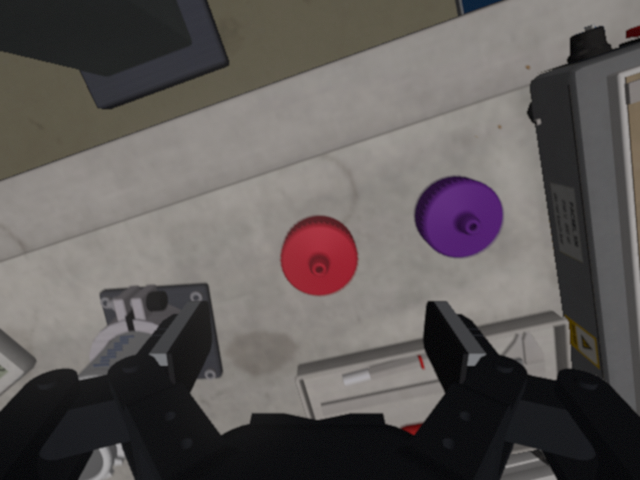

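```bash
python3 -m handwheel '[[-1,3,-1.8,-0.2,0,0,0],[-1,3,0,0,0,0,0],[-1,0,0,0,0,0,0],[-1,0,0,0,0,0,0]]';  python3 capfit.py d_wrist
```

```text
t: 2.45
ee_pos: [0.4765, 0.3185, 0.0816]
tool_rot: [-0.415, 0.571, 0.415, 0.574]
contact_force: [-0.3, -0.3, 1.1]
opening: 0.998
[0.4765 0.3185 0.0816] [-0.001  -0.0163  0.0189 -0.005  -0.001  -0.0006]
exp [316.4682 260.7287]
[ 269  204   99  101 7739] [317.7214 254.2694]
[0.4756 0.3187] [-2.0402 -2.7074  2.0445  3.0419]
[ 7.6074  0.1656 -0.0708] [ 0.4783  0.4564 -0.1979  0.9118  0.0001  0.7953]
```

View pics/d_wrist.png

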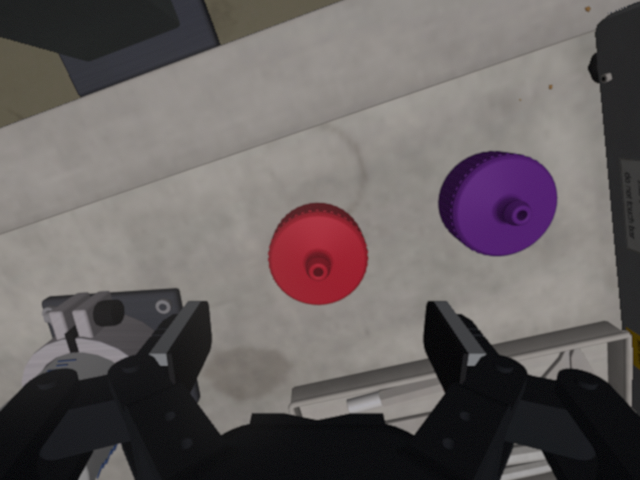

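```bash
python3 -m handwheel '[[-1,4,0.1,0,0,0,0],[-1,2,0,0,0,0,0],[-1,0,0,0,0,0,0]]' 30; python3 -m handwheel '[[-1,1.5,0,0,0,0,0],[-1,0,0,0,0,0,0]]'; python3 capfit.py e_wrist
```

```text
t: 2.8
ee_pos: [0.4736, 0.3176, 0.0187]
tool_rot: [-0.415, 0.573, 0.415, 0.572]
contact_force: [0.2, -0.3, -0.0]
opening: 1.002
t: 3.0
ee_pos: [0.4753, 0.3182, 0.0053]
tool_rot: [-0.415, 0.572, 0.415, 0.573]
contact_force: [-0.1, 0.3, -0.3]
opening: 0.998
[0.4753 0.3182 0.0053] [-0.0002 -0.0144  0.0083  0.0252 -0.0009 -0.0004]
exp [318.2376 336.3012]
[  245   243   151   153 18063] [319.7691 320.5021]
[0.475  0.3187] [-3.7078 -4.4288  3.7124  5.4339]
[-0.0156  0.0533  0.0235] [ 0.4791  0.5362 -0.2909  0.7416  0.      0.7965]
```

View pics/e_wrist.png

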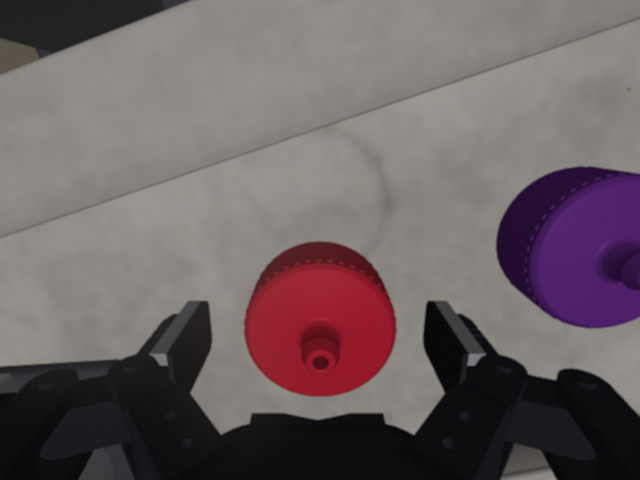

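```bash
python3 -m handwheel '[[1,0,0,0,0,0,0],[1,0,0,0,0,0,0],[1,0,0,0,0,0,0],[1,0,0,0,0,0,0],[1,0,0,0,0,0,0]]' 40; python3 -m handwheel '[[1,0,0,0,0,0,0],[1,0,0,0,0,0,0]]' 40; python3 capfit.py f_wrist
```

```text
t: 3.55
ee_pos: [0.4757, 0.3183, 0.0059]
tool_rot: [-0.415, 0.572, 0.414, 0.574]
contact_force: [-0.6, -0.7, 5.3]
opening: 0.671
t: 3.75
ee_pos: [0.4757, 0.3183, 0.0059]
tool_rot: [-0.415, 0.572, 0.414, 0.574]
contact_force: [-1.1, -0.8, 6.2]
opening: 0.675
[0.4757 0.3183 0.0059] [-0.0004 -0.001  -0.0002 -0.0017 -0.0012 -0.0001]
exp [317.8067 334.6893]
[  241   241   153   153 18109] [317.1356 318.9428]
[0.4744 0.3179] [-2.5098 -4.2813  2.5175  5.0757]
[-0.0139  0.104  -0.0723] [ 0.4788  0.5358 -0.2914  0.7406  0.0001  0.7965]
```

View pics/f_wrist.png

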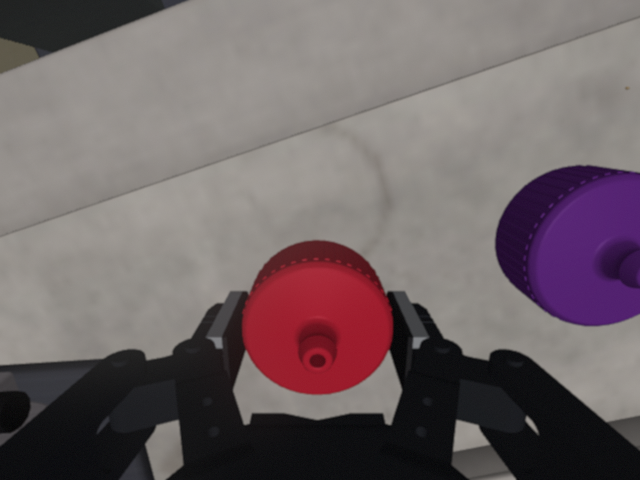

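```bash
python3 -m handwheel '[[1,-1,0,0,0,0,0],[1,-3,0,0,0,0,0],[1,-4,0,0,0,0,0],[1,-4,0,0,0,0,0],[1,-4,0,0,0,0,0]]'; python3 -m handwheel '[[1,-4,0,0,0,0,0],[1,-4,0,0,0,0,0],[1,-1.5,0,0,0,0,0],[1,0,0,0,0,0,0],[1,0,0,0,0,0,0]]'; python3 -c "
from h import *
s=st();print(s['contact_force'],s['opening'],rel([.507,.166,.26]),down())"
```

```text
t: 4.3
ee_pos: [0.4742, 0.3174, 0.1664]
tool_rot: [-0.415, 0.573, 0.415, 0.573]
contact_force: [1.2, 1.1, -2.0]
opening: 0.671
t: 4.8
ee_pos: [0.4743, 0.3174, 0.2589]
tool_rot: [-0.415, 0.573, 0.415, 0.573]
contact_force: [-0.4, -0.9, -0.9]
opening: 0.671
[-0.3972 -0.8729 -0.8928] 0.6714904516954019 [ -0.1119  -7.8351 -13.3653] [-0.      0.01    0.0069]
```

```bash
python3 -m handwheel '[[1,0,-2,-3.4,0,0,0],[1,0,-2,-3.4,0,0,0],[1,0,-2,-3.4,0,0,0],[1,0,-1.8,-3.2,0,0,0],[1,0,0,0,0,0,0]]'; python3 -m handwheel '[[1,0,0,0,0,0,0],[1,0,0,0,0,0,0]]'; python3 - <<'E'
from h import *
s=st(); im=read_camera('wrist'); cv2.imwrite('pics/g_wrist.png',im[:,:,::-1])
c=cam('wrist',s); print(s['ee_pos'],s['dq'],s['joints'])
print([(d['p'],d['xyz']) for d in tip_of('mouth','wrist')])
print([(d['p'],d['xyz']) for d in tip_of('nest','wrist')])
print(proj(c,[.507,.166,.128]))
E
```

```text
t: 5.3
ee_pos: [0.5061, 0.1619, 0.2568]
tool_rot: [-0.413, 0.575, 0.413, 0.572]
contact_force: [-0.5, 0.7, -1.1]
opening: 0.671
t: 5.5
ee_pos: [0.5058, 0.1665, 0.2578]
tool_rot: [-0.414, 0.573, 0.415, 0.572]
contact_force: [-0.9, 0.6, -0.7]
opening: 0.67
[0.5058 0.1665 0.2578] [ 0.0148 -0.0005  0.0129  0.0018 -0.0016 -0.0023] [0.1985 0.2861 0.02   1.3068 0.0005 0.5155]
[(0.7, [0.5081, 0.1681, 0.1279])]
[(0.83, [0.5067, 0.1702, -0.001])]
[318.0329 229.449 ]
```

View pics/g_wrist.png

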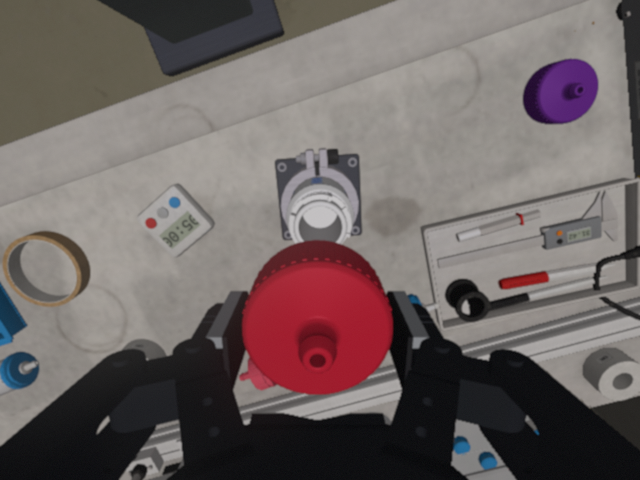

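```bash
python3 -c "
import cv2
im=cv2.imread('pics/g_wrist.png')[150:260,265:380]; cv2.imwrite('pics/g_zoom.png',cv2.resize(im,None,fx=5,fy=5,interpolation=cv2.INTER_CUBIC))"
```

```text
(no output)
```

View pics/g_zoom.png

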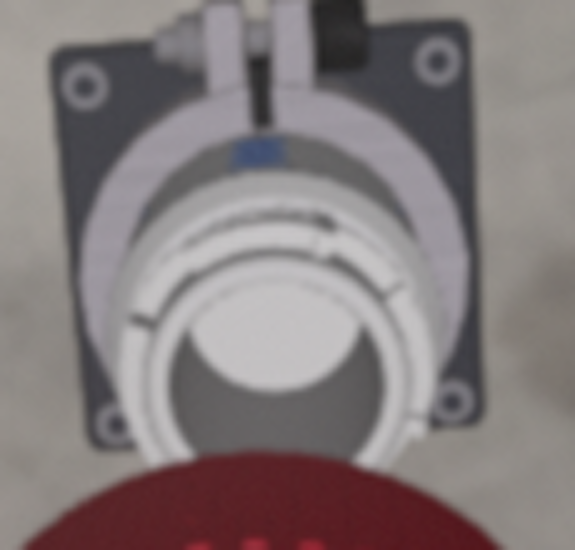

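```bash
python3 - <<'E'
from h import *
s=st(); c=cam('wrist',s); print(s['ee_pos'])
m=atz(c,(320.0,227.4),.128); print(m, rel(m))
print(rel([.5081,.1681,.128]),rel([.507,.165,.128]))
im=cv2.imread('pics/g_wrist.png')
# barb tip, top ellipse from f picture: cap in tool frame
P=camera_params('wrist')
def tool(uv,x): # point in tool frame at tool-x plane
    H=P['hand_eye']; d=H[:3,:3]@np.linalg.inv(P['K'])@np.array([*uv,1.]); o=H[:3,3]; return o+d*(x-o[0])/d[0]
# barb tip 44 above foot; TCP 6 above foot -> tool x=-0.038
print(tool((317.5,360.5),-.038))
g=im[300:400,270:370]; cv2.imwrite('pics/barb.png',cv2.resize(g,None,fx=6,fy=6,interpolation=cv2.INTER_CUBIC))
E
```

```text
[0.5063 0.167  0.2585]
[0.5067 0.1684 0.128 ] [13.0526 -0.0103  0.1504]
[13.0525 -0.1492  0.1667] [13.0525 -0.141  -0.1621]
[-0.038   0.0007 -0.0006]
```

View pics/barb.png

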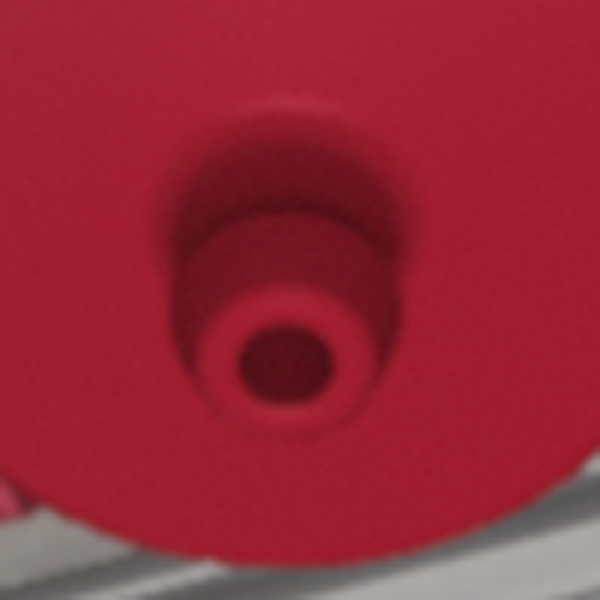

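```bash
python3 -m handwheel '[[1,-1.5,0,0,8.5,0,0],[1,-1.5,0,0,8.5,0,0],[1,0,0,0,8.5,0,0],[1,0,0,0,8.5,0,0],[1,0,0,0,8.5,0,0]]'; python3 -m handwheel '[[1,0,0,0,8.5,0,0],[1,0,0,0,8.5,0,0],[1,0,0,0,8.5,0,0],[1,0,0,0,8.5,0,0],[1,0,0,0,8.5,0,0]]';python3 -m handwheel '[[1,0,0,0,0,0,0],[1,0,0,0,0,0,0],[1,0,0,0,0,0,0],[1,0,0,0,0,0,0]]'; python3 - <<'E'
from h import *
s=st(); im=read_camera('wrist'); cv2.imwrite('pics/i_wrist.png',im[:,:,::-1])
import pickle; pickle.dump(s,open('i.pkl','wb'))
c=cam('wrist',s); print(s['ee_pos'],s['dq'],s['joints'],down(s))
print([(d['p'],d['xyz']) for d in tip_of('mouth','wrist')])
u=proj(c,[.5065,.168,.128]); print(u)
x,y=(u-[55,50]).astype(int); print(x,y)
g=im[y:y+100,x:x+110,::-1]; cv2.imwrite('pics/i_zoom.png',cv2.resize(g,None,fx=6,fy=6,interpolation=cv2.INTER_CUBIC))
E
```

```text
t: 6.15
ee_pos: [0.5066, 0.1668, 0.289]
tool_rot: [-0.177, 0.684, 0.177, 0.685]
contact_force: [-0.2, -0.1, 0.1]
opening: 0.671
t: 6.65
ee_pos: [0.5065, 0.1668, 0.2888]
tool_rot: [0.083, 0.702, -0.083, 0.702]
contact_force: [-0.2, 0.4, -0.2]
opening: 0.667
t: 7.05
ee_pos: [0.5067, 0.1661, 0.2889]
tool_rot: [0.081, 0.702, -0.081, 0.702]
contact_force: [0.1, 0.6, -0.8]
opening: 0.673
[0.5067 0.1661 0.2889] [-0.0043 -0.0002 -0.001  -0.0006  0.0009  0.0064] [0.1976 0.283  0.0955 1.3832 0.0001 1.9974] [ 0.      0.0016 -0.0078]
[(0.61, [0.5072, 0.1683, 0.127]), (0.38, [0.6323, -0.1041, 0.001])]
[317.2471 213.974 ]
262 163
```

View pics/i_zoom.png

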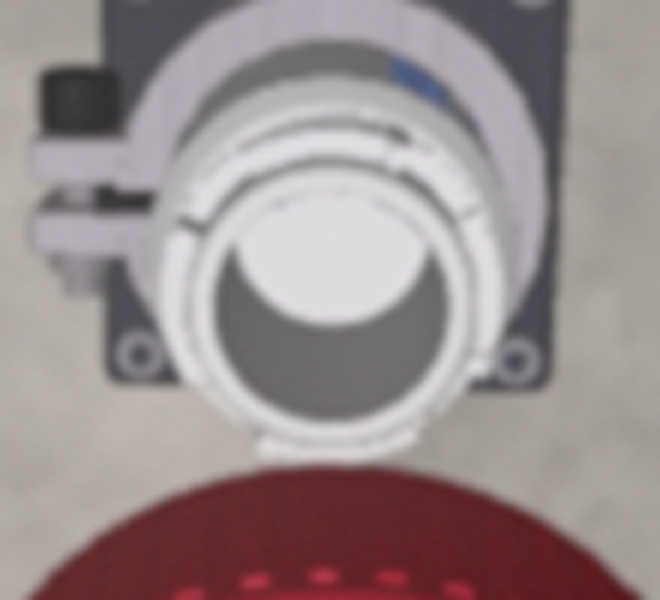

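```bash
cat > mouthfit.py <<'E'
from h import *
import pickle
si=pickle.load(open('i.pkl','rb'))
sg=dict(ee_pos=np.array([.5058,.1665,.2578]),tool_rot=np.array([-.4145,.573,.4145,.572])/np.linalg.norm([-.4145,.573,.4145,.572]))
A=[];b=[]
for s,uv in((sg,(320.0,227.4)),(si,(316.9,213.6))):
    m=atz(cam('wrist',s),uv,.128); print(m)
    r=R.from_quat(s['tool_rot']).as_matrix()
    # m_meas = m + by*r[:,1]+bz*r[:,2]
    A.append(np.c_[np.eye(2),r[:2,1:]]);b.append(m[:2])
print(np.linalg.solve(np.vstack(A),np.hstack(b)))
E
python3 mouthfit.py
```

```text
[0.5074 0.1674 0.128 ]
[0.5063 0.1684 0.128 ]
[ 0.5074  0.1685 -0.0004 -0.0011]
```

```bash
cat > tgt.py <<'E'
from h import *
import sys
M=np.array([.5072,.1684]); 
def tgt(z,s=None):
    s=s or st(); r=R.from_quat(s['tool_rot']).as_matrix()
    return rel([*(M-.0009*r[:2,1]),z],s)
def rep():
    s=st(); print('t',s['t'],'pos',s['ee_pos'],'F',s['contact_force'],'T',s['ft_torque'],'j6',np.degrees(s['joints'][5]),'dn',down(s),'op',round(s['opening'],3)); return s
if __name__=='__main__':
    s=rep(); print('rel',tgt(float(sys.argv[1]),s))
E
python3 tgt.py .145
```

```text
t 7.15 pos [0.5067 0.1659 0.2889] F [-0.1938  0.6164 -0.5193] T [-0.0162 -0.0473  0.0313] j6 114.47413356278142 dn [ 0.     -0.0002 -0.0071] op 0.669
rel [14.3908  0.1597 -0.0052]
```

```bash
python3 -m handwheel '[[1,4,0.16,0,0,0,0],[1,4,0,0,0,0,0],[1,3,0,0,0,0,0],[1,2,0,0,0,0,0],[1,1.2,0,0,0,0,0]]'; python3 -m handwheel '[[1,0,0,0,0,0,0],[1,0,0,0,0,0,0],[1,0,0,0,0,0,0]]'; python3 tgt.py .122; python3 - <<'E'
from h import *
for c in ('side','scene'):
    im=read_camera(c); u=proj(cam(c),[.507,.168,.14]).astype(int); g=im[u[1]-45:u[1]+45,u[0]-55:u[0]+55,::-1]
    cv2.imwrite(f'pics/k_{c}.png',cv2.resize(g,None,fx=6,fy=6,interpolation=cv2.INTER_CUBIC))
E
```

```text
t: 7.65
ee_pos: [0.5058, 0.1672, 0.1449]
tool_rot: [0.081, 0.703, -0.082, 0.701]
contact_force: [-0.4, -0.8, -0.9]
opening: 0.674
t: 7.95
ee_pos: [0.5083, 0.1677, 0.1485]
tool_rot: [0.082, 0.701, -0.081, 0.703]
contact_force: [-0.4, -0.3, 0.2]
opening: 0.671
t 7.95 pos [0.5083 0.1677 0.1485] F [-0.3551 -0.2825  0.1778] T [-0.0255  0.0304 -0.0053] j6 114.66924143138606 dn [ 0.      0.1503 -0.0745] op 0.671
rel [ 2.6448 -0.0525 -0.1325]
```

View pics/k_side.png

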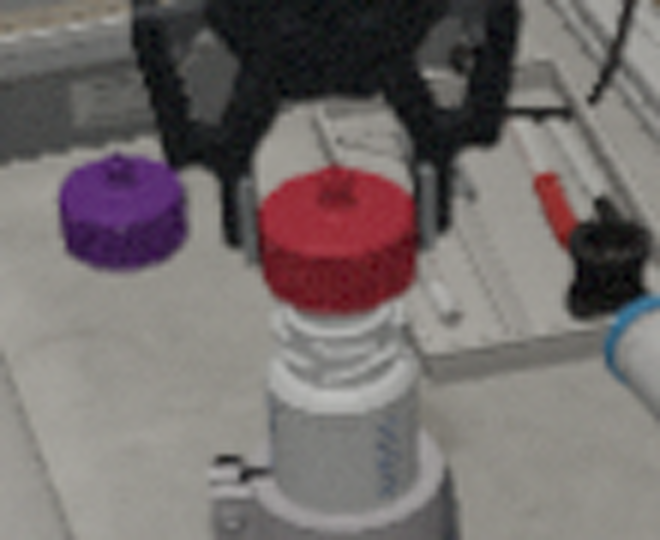

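View pics/k_scene.png

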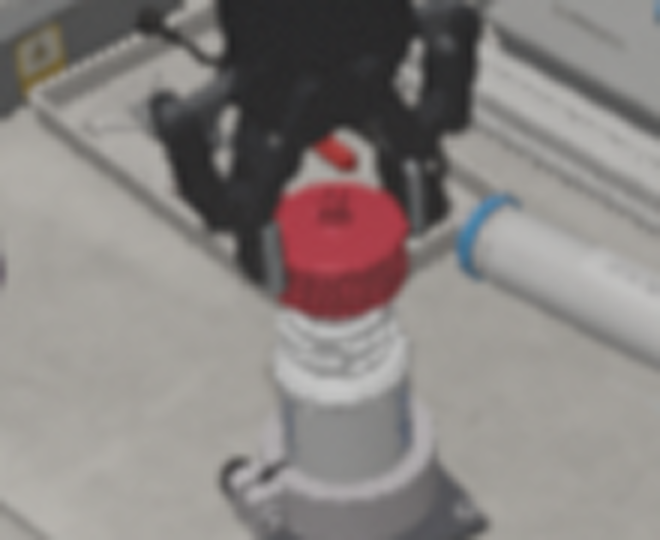

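```bash
python3 -m handwheel '[[1,0,0,0,0,0,0],[1,0,0,0,0,0,0]]'; python3 tgt.py .122; python3 - <<'E'
from h import *
for c in('side','scene'):
    C=cam(c)
    for z in (.1,.148,.17): print(c,z,proj(C,[.507,.168,z]))
    u=proj(C,[.507,.168,.14]).astype(int); o=u-[55,45]
    print('measured cap x',o[0]+{'side':338,'scene':343}[c]/6-.4,'shoulder',o[0]+{'side':343,'scene':341}[c]/6-.4)
E
```

```text
t: 8.25
ee_pos: [0.5074, 0.1675, 0.1474]
tool_rot: [0.081, 0.702, -0.081, 0.703]
contact_force: [-0.6, 0.1, 0.1]
opening: 0.667
t 8.25 pos [0.5074 0.1675 0.1474] F [-0.6002  0.145   0.1482] T [-0.0227  0.0159  0.0093] j6 114.67097861015928 dn [ 0.      0.0478 -0.0296] op 0.667
rel [ 2.5402 -0.012  -0.0416]
side 0.1 [273.084  220.9043]
side 0.148 [272.1717 203.5881]
side 0.17 [271.7354 195.3081]
measured cap x 272.93333333333334 shoulder 273.7666666666667
scene 0.1 [260.3929 229.1344]
scene 0.148 [259.2035 214.9123]
scene 0.17 [258.6345 208.1079]
measured cap x 260.7666666666667 shoulder 260.43333333333334
```

```bash
python3 -m handwheel '[[1,1.2,0,-0.03,0,0,0],[1,0.5,0,0,0,0,0],[1,0,0,0,0,0,0],[1,0,0,0,0,0,0],[1,0,0,0,0,0,0]]'; python3 tgt.py .122; python3 -m handwheel '[[1,0.2,0,0,0,0,0],[1,0.2,0,0,0,0,0],[1,0,0,0,0,0,0]]';python3 tgt.py .122
```

```text
t: 8.75
ee_pos: [0.5067, 0.1673, 0.1299]
tool_rot: [0.081, 0.702, -0.081, 0.702]
contact_force: [0.3, -0.1, -0.4]
opening: 0.671
t 8.75 pos [0.5067 0.1673 0.1299] F [ 0.273  -0.1244 -0.4027] T [0.0255 0.0019 0.0144] j6 114.68620570378962 dn [ 0.     -0.0085  0.0287] op 0.671
rel [0.7896 0.026  0.0284]
t: 9.05
ee_pos: [0.507, 0.1677, 0.1258]
tool_rot: [0.082, 0.702, -0.081, 0.703]
contact_force: [0.8, 0.7, -1.2]
opening: 0.67
t 9.05 pos [0.507  0.1677 0.1258] F [ 0.7948  0.6829 -1.1774] T [ 0.1725 -0.1288  0.0044] j6 114.68892636061742 dn [ 0.      0.0119 -0.0318] op 0.67
rel [ 0.3819 -0.0132  0.0074]
```

```bash
python3 -m handwheel '[[1,0.1,0,0,0,0,0],[1,0,0,0,0,0,0]]'; python3 tgt.py .122|tail -2; python3 -m handwheel '[[1,0.1,0,0,0,0,0],[1,0,0,0,0,0,0]]';python3 tgt.py .122
```

```text
t: 9.25
ee_pos: [0.5069, 0.1677, 0.1249]
tool_rot: [0.081, 0.702, -0.081, 0.702]
contact_force: [0.3, 1.7, 0.0]
opening: 0.67
t 9.25 pos [0.5069 0.1677 0.1249] F [0.3314 1.676  0.0497] T [ 0.2407 -0.1437 -0.0367] j6 114.68815903794192 dn [ 0.      0.0089 -0.0279] op 0.67
rel [ 0.2931 -0.0127  0.0136]
t: 9.45
ee_pos: [0.5069, 0.1677, 0.1239]
tool_rot: [0.081, 0.702, -0.081, 0.702]
contact_force: [0.4, 2.5, -0.5]
opening: 0.671
t 9.45 pos [0.5069 0.1677 0.1239] F [ 0.4035  2.5443 -0.5174] T [ 0.2242 -0.1212 -0.0058] j6 114.69022003131109 dn [ 0.      0.0078 -0.0278] op 0.671
rel [ 0.1932 -0.0119  0.0137]
```

```bash
python3 -m handwheel '[[1,0,0.07,0,0,0,0],[1,0,0,0,0,0,0]]'; python3 tgt.py .122|tail -2; python3 -m handwheel '[[1,0.1,0,0,0,0,0],[1,0,0,0,0,0,0]]';python3 tgt.py .122
```

```text
t: 9.65
ee_pos: [0.5067, 0.168, 0.1237]
tool_rot: [0.081, 0.703, -0.082, 0.702]
contact_force: [-0.3, 0.6, 0.5]
opening: 0.674
t 9.65 pos [0.5067 0.168  0.1237] F [-0.3134  0.6001  0.5341] T [ 0.0059 -0.0892  0.0099] j6 114.75707787108365 dn [ 0.     -0.0216  0.039 ] op 0.674
rel [ 0.1743 -0.0388  0.0413]
t: 9.85
ee_pos: [0.5069, 0.168, 0.1231]
tool_rot: [0.081, 0.702, -0.081, 0.702]
contact_force: [-1.9, -1.3, 1.9]
opening: 0.67
t 9.85 pos [0.5069 0.168  0.1231] F [-1.8568 -1.29    1.9382] T [-0.0289  0.1699 -0.056 ] j6 114.7550265503517 dn [-0.      0.0045  0.0154] op 0.67
rel [ 0.1098 -0.0465  0.0247]
```

```bash
python3 -m handwheel '[[1,0.05,0,0,0,0,0],[1,0,0,0,0,0,0]]'; python3 tgt.py .122|tail -2; python3 -m handwheel '[[1,0.05,0,0,0,0,0],[1,0,0,0,0,0,0]]';python3 tgt.py .122|tail -2
```

```text
t: 10.05
ee_pos: [0.5069, 0.1681, 0.1229]
tool_rot: [0.081, 0.702, -0.081, 0.703]
contact_force: [-2.3, -0.1, 4.8]
opening: 0.671
t 10.05 pos [0.5069 0.1681 0.1229] F [-2.3004 -0.1404  4.8421] T [-0.1488  0.3743  0.06  ] j6 114.75509975893598 dn [-0.      0.018   0.0103] op 0.671
rel [ 0.0917 -0.0489  0.023 ]
t: 10.25
ee_pos: [0.5069, 0.1681, 0.1228]
tool_rot: [0.081, 0.702, -0.081, 0.703]
contact_force: [-2.4, -1.5, 7.8]
opening: 0.67
t 10.25 pos [0.5069 0.1681 0.1228] F [-2.4117 -1.4885  7.802 ] T [-0.2136  0.5733  0.0406] j6 114.75554596989343 dn [-0.      0.0368  0.0013] op 0.67
rel [ 0.0822 -0.0526  0.0184]
```

```bash
python3 -m handwheel '[[1,0,0,-0.04,-4,0,0],[1,0,0,0,-4,0,0],[1,0,0,0,0,0,0]]'; python3 tgt.py .122|tail -2
```

```text
t: 10.55
ee_pos: [0.5066, 0.1683, 0.1218]
tool_rot: [0.032, 0.706, -0.032, 0.706]
contact_force: [0.0, 0.7, -0.7]
opening: 0.669
t 10.55 pos [0.5066 0.1683 0.1218] F [ 0.0222  0.6578 -0.7261] T [ 0.0045 -0.005   0.0403] j6 106.78327855845133 dn [ 0.      0.0039 -0.0052] op 0.669
rel [-0.0177 -0.0701  0.0617]
```

```bash
python3 -m handwheel '[[1,0.1,0,0,0,0,0],[1,0,0,0,0,0,0]]'; python3 tgt.py .122|tail -2;python3 -m handwheel '[[1,0.08,0,0,0,0,0],[1,0,0,0,0,0,0]]'; python3 tgt.py .122|tail -2
```

```text
t: 10.75
ee_pos: [0.5064, 0.1683, 0.1207]
tool_rot: [0.032, 0.706, -0.032, 0.706]
contact_force: [-0.4, 0.7, 1.0]
opening: 0.676
t 10.75 pos [0.5064 0.1683 0.1207] F [-0.4079  0.6679  0.9959] T [-0.0282  0.0286  0.0317] j6 106.82868634450163 dn [ 0.     -0.0147  0.0003] op 0.676
rel [-0.1263 -0.072   0.0742]
t: 10.95
ee_pos: [0.5065, 0.1683, 0.1205]
tool_rot: [0.032, 0.706, -0.032, 0.706]
contact_force: [-1.3, -0.1, 5.3]
opening: 0.672
t 10.95 pos [0.5065 0.1683 0.1205] F [-1.2732 -0.0654  5.3075] T [-0.1128  0.3339  0.0061] j6 106.80315678935573 dn [ 0.      0.0116 -0.0063] op 0.672
rel [-0.1472 -0.0755  0.0673]
```

```bash
python3 -m handwheel '[[1,0,0,0,-4,0,0],[1,0,0,0,-4,0,0],[1,0,0,0,-4,0,0],[1,0,0,0,0,0,0]]'; python3 tgt.py .122|tail -2
```

```text
t: 11.35
ee_pos: [0.5071, 0.1684, 0.1206]
tool_rot: [-0.042, 0.705, 0.042, 0.706]
contact_force: [1.0, 0.0, 4.2]
opening: 0.668
t 11.35 pos [0.5071 0.1684 0.1206] F [0.9677 0.047  4.1849] T [-0.0221  0.0064  0.156 ] j6 94.79487842564602 dn [ 0.      0.0774 -0.0091] op 0.668
rel [-0.1436 -0.0931  0.0068]
```

```bash
python3 -m handwheel '[[1,0,0,0,-4,0,0],[1,0,0,0,-4,0,0],[1,0,0,0,-4,0,0],[1,0,0,0,0,0,0]]'; python3 tgt.py .122|tail -2
```

```text
t: 11.75
ee_pos: [0.507, 0.1684, 0.1205]
tool_rot: [-0.115, 0.697, 0.115, 0.698]
contact_force: [1.2, 0.3, 4.5]
opening: 0.672
t 11.75 pos [0.507  0.1684 0.1205] F [1.2232 0.3202 4.4844] T [-0.0038  0.0177  0.0789] j6 82.86017506918095 dn [-0.      0.0667  0.0028] op 0.672
rel [-0.1503 -0.0967  0.0145]
```

```bash
python3 -m handwheel '[[1,0,0,0,-4,0,0],[1,0,0,0,-4,0,0],[1,0,0,0,0,0,0]]'; python3 tgt.py .122|tail -2
```

```text
t: 12.05
ee_pos: [0.507, 0.1684, 0.1205]
tool_rot: [-0.163, 0.688, 0.163, 0.688]
contact_force: [0.3, -0.4, 5.0]
opening: 0.67
t 12.05 pos [0.507  0.1684 0.1205] F [ 0.3119 -0.3764  4.9749] T [ 0.0346 -0.016   0.0919] j6 74.90291913754807 dn [-0.      0.0605  0.0139] op 0.67
rel [-0.1508 -0.0977  0.017 ]
```

Still riding on the tops at 5 N; I keep turning backward in small steps.

```bash
python3 -m handwheel '[[1,0,0,0,-4,0,0],[1,0,0,0,-4,0,0],[1,0,0,0,0,0,0]]'; python3 tgt.py .122|tail -2
```

```text
t: 12.35
ee_pos: [0.507, 0.1684, 0.1204]
tool_rot: [-0.211, 0.675, 0.21, 0.675]
contact_force: [0.1, -0.4, 5.0]
opening: 0.671
t 12.35 pos [0.507  0.1684 0.1204] F [ 0.0612 -0.4444  5.0209] T [-0.0022  0.0018  0.1466] j6 66.92886883132998 dn [-0.      0.0527  0.0225] op 0.671
rel [-0.1553 -0.0985  0.0205]
```

```bash
python3 -m handwheel '[[1,0,0,0,-4,0,0],[1,0,0,0,-4,0,0],[1,0,0,0,0,0,0]]'; python3 tgt.py .122|tail -2
```

```text
t: 12.65
ee_pos: [0.5069, 0.1683, 0.1203]
tool_rot: [-0.257, 0.658, 0.257, 0.659]
contact_force: [1.0, 0.2, 4.0]
opening: 0.672
t 12.65 pos [0.5069 0.1683 0.1203] F [0.9771 0.1687 3.969 ] T [ 0.0016 -0.2299  0.0766] j6 58.94685143827721 dn [-0.      0.0431  0.0248] op 0.672
rel [-0.1715 -0.1028  0.0225]
```

```bash
python3 -m handwheel '[[1,0,0,0,-4,0,0],[1,0,0,0,0,0,0]]'; python3 tgt.py .122|tail -2
```

```text
t: 12.85
ee_pos: [0.5057, 0.1682, 0.1193]
tool_rot: [-0.28, 0.65, 0.28, 0.649]
contact_force: [0.5, -0.5, -0.4]
opening: 0.672
t 12.85 pos [0.5057 0.1682 0.1193] F [ 0.5187 -0.4594 -0.3718] T [ 0.0699 -0.0547  0.0537] j6 54.96211859149275 dn [ 0.     -0.0808 -0.069 ] op 0.672
rel [-0.2678 -0.1794  0.1184]
```

```bash
python3 -m handwheel '[[1,0,-0.08,0.1,-3,0,0],[1,0.15,0,0,-2,0,0],[1,0.1,0,0,0,0,0],[1,0,0,0,0,0,0]]'; python3 tgt.py .114|tail -2
```

```text
t: 13.25
ee_pos: [0.507, 0.1683, 0.1168]
tool_rot: [-0.308, 0.637, 0.308, 0.636]
contact_force: [-0.6, 0.0, 0.4]
opening: 0.673
t 13.25 pos [0.507  0.1683 0.1168] F [-0.6226  0.0274  0.4419] T [-0.0112  0.0199 -0.0008] j6 49.92414339212641 dn [ 0.     -0.0778 -0.0742] op 0.673
rel [ 0.2812 -0.1037  0.0182]
```

```bash
python3 -m handwheel '[[1,0.12,0,0,0,0,0],[1,0.08,0,0,0,0,0],[1,0,0,0,0,0,0]]'; python3 tgt.py .114|tail -2;python3 -m handwheel '[[1,0.05,0,0,0,0,0],[1,0.05,0,0,0,0,0],[1,0,0,0,0,0,0]]'; python3 tgt.py .114|tail -2
```

```text
t: 13.55
ee_pos: [0.5075, 0.1685, 0.1154]
tool_rot: [-0.309, 0.636, 0.309, 0.636]
contact_force: [-0.4, 0.3, -1.4]
opening: 0.669
t 13.55 pos [0.5075 0.1685 0.1154] F [-0.4083  0.2809 -1.3682] T [ 0.0767  0.165  -0.0213] j6 49.79919845738116 dn [ 0.     -0.016  -0.0373] op 0.669
rel [ 0.1362 -0.0786 -0.0274]
t: 13.85
ee_pos: [0.5075, 0.1685, 0.1145]
tool_rot: [-0.309, 0.636, 0.309, 0.636]
contact_force: [-1.5, 0.0, -0.2]
opening: 0.666
t 13.85 pos [0.5075 0.1685 0.1145] F [-1.4815  0.0428 -0.2027] T [ 0.1003  0.3663 -0.0443] j6 49.77494625472139 dn [ 0.     -0.0062 -0.0297] op 0.666
rel [ 0.0544 -0.0734 -0.0316]
```

```bash
python3 -m handwheel '[[1,0.05,0.03,-0.02,0,0,0],[1,0.05,0,0,0,0,0],[1,0,0,0,0,0,0]]'; python3 tgt.py .114|tail -2
```

```text
t: 14.15
ee_pos: [0.5075, 0.1685, 0.1137]
tool_rot: [-0.309, 0.636, 0.309, 0.636]
contact_force: [-1.7, -0.0, 0.7]
opening: 0.673
t 14.15 pos [0.5075 0.1685 0.1137] F [-1.7412 -0.0219  0.7436] T [0.0117 0.274  0.0311] j6 49.78077956074295 dn [-0.      0.0158  0.0031] op 0.673
rel [-0.0261 -0.0757 -0.0303]
```

```bash
python3 -m handwheel '[[1,0.05,0.02,-0.01,0,0,0],[1,0,0,0,0,0,0]]'; python3 tgt.py .114|tail -2;python3 -m handwheel '[[1,0.05,0,0,0,0,0],[1,0,0,0,0,0,0]]'; python3 tgt.py .114|tail -2
```

```text
t: 14.35
ee_pos: [0.5075, 0.1686, 0.1136]
tool_rot: [-0.309, 0.636, 0.309, 0.636]
contact_force: [-2.7, 0.0, 3.8]
opening: 0.677
t 14.35 pos [0.5075 0.1686 0.1136] F [-2.6783  0.0006  3.7645] T [ 0.0033  0.4959 -0.0155] j6 49.7867078502671 dn [-0.      0.0358  0.0333] op 0.677
rel [-0.0409 -0.0737 -0.034 ]
t: 14.55
ee_pos: [0.5076, 0.1686, 0.1134]
tool_rot: [-0.309, 0.636, 0.309, 0.636]
contact_force: [-3.0, 0.2, 7.5]
opening: 0.672
t 14.55 pos [0.5076 0.1686 0.1134] F [-2.9881  0.2406  7.4553] T [-0.0752  0.6407  0.0158] j6 49.78205464118767 dn [-0.      0.0465  0.0441] op 0.672
rel [-0.0567 -0.0715 -0.0386]
```

```bash
python3 -m handwheel '[[1,0,0,-0.03,4,0,0],[1,0,0,0,4,0,0],[1,0,0,0,0,0,0]]'; python3 tgt.py .114|tail -2
```

```text
t: 14.85
ee_pos: [0.5075, 0.1682, 0.1134]
tool_rot: [-0.263, 0.656, 0.263, 0.657]
contact_force: [-2.5, -0.6, 6.0]
opening: 0.666
t 14.85 pos [0.5075 0.1682 0.1134] F [-2.4813 -0.6194  6.0458] T [-0.0914  0.5402 -0.0491] j6 57.842379004488315 dn [-0.      0.0518  0.0505] op 0.666
rel [-0.0607 -0.0588 -0.0102]
```

```bash
python3 -m handwheel '[[1,0,0,-0.02,4,0,0],[1,0,0,0,4,0,0],[1,0,0,0,0,0,0]]'; python3 tgt.py .114|tail -2
```

```text
t: 15.15
ee_pos: [0.5072, 0.1681, 0.1129]
tool_rot: [-0.217, 0.673, 0.217, 0.673]
contact_force: [-1.4, -0.2, 4.9]
opening: 0.673
t 15.15 pos [0.5072 0.1681 0.1129] F [-1.3831 -0.2245  4.9311] T [-0.1608  0.4648 -0.0755] j6 65.75525711522488 dn [-0.      0.0263  0.0272] op 0.673
rel [-0.1055 -0.0647  0.0242]
```

Sinking as the thread engages; I keep following at about 0.1 mm per degree.

```bash
python3 -m handwheel '[[1,0.04,0,0,4,0,0],[1,0.04,0,0,4,0,0],[1,0,0,0,0,0,0]]'; python3 tgt.py .114|tail -2
```

```text
t: 15.45
ee_pos: [0.5073, 0.1681, 0.1122]
tool_rot: [-0.17, 0.686, 0.17, 0.687]
contact_force: [-1.6, -0.2, 5.3]
opening: 0.671
t 15.45 pos [0.5073 0.1681 0.1122] F [-1.5553 -0.228   5.3048] T [-0.1378  0.4772 -0.0096] j6 73.72720658480804 dn [-0.      0.0495  0.0303] op 0.671
rel [-0.1778 -0.0565  0.0015]
```

```bash
python3 -m handwheel '[[1,0.04,0,0,4,0,0],[1,0.04,0,0,4,0,0],[1,0,0,0,0,0,0]]'; python3 tgt.py .114|tail -2
```

```text
t: 15.75
ee_pos: [0.5073, 0.1681, 0.1114]
tool_rot: [-0.122, 0.696, 0.122, 0.697]
contact_force: [-2.2, -1.6, 4.9]
opening: 0.666
t 15.75 pos [0.5073 0.1681 0.1114] F [-2.2305 -1.5822  4.935 ] T [-0.0976  0.4445 -0.0915] j6 81.72568755621846 dn [-0.      0.0493  0.0231] op 0.666
rel [-0.2601 -0.0556  0.0003]
```

```bash
python3 -m handwheel '[[1,0.04,0,-0.02,4,0,0],[1,0.04,0,0,4,0,0],[1,0,0,0,0,0,0]]'; python3 tgt.py .114|tail -2
```

```text
t: 16.05
ee_pos: [0.5073, 0.1681, 0.1106]
tool_rot: [-0.073, 0.703, 0.073, 0.704]
contact_force: [-1.5, -1.0, 4.8]
opening: 0.674
t 16.05 pos [0.5073 0.1681 0.1106] F [-1.473  -0.9531  4.8493] T [-0.082   0.2986 -0.056 ] j6 89.67342588331857 dn [-0.      0.067   0.0068] op 0.674
rel [-0.3437 -0.06   -0.0019]
```

```bash
python3 -m handwheel '[[1,0.04,0,-0.02,4,0,0],[1,0.02,0,0,2,0,0],[1,0,0,0,0,0,0]]'; python3 tgt.py .114|tail -2
```

```text
t: 16.35
ee_pos: [0.5072, 0.168, 0.11]
tool_rot: [-0.036, 0.706, 0.036, 0.707]
contact_force: [-0.4, -1.1, 5.1]
opening: 0.672
t 16.35 pos [0.5072 0.168  0.11  ] F [-0.3512 -1.136   5.095 ] T [-0.2196  0.1466 -0.0389] j6 95.62328927271462 dn [-0.      0.0809  0.0098] op 0.672
rel [-0.4032 -0.0508  0.0013]
```

Now 2° steps, reading torque each time.

```bash
python3 -m handwheel '[[1,0.02,0,0,2,0,0],[1,0.02,0,0,2,0,0],[1,0,0,0,0,0,0]]'; python3 tgt.py .114|tail -2
```

```text
t: 16.65
ee_pos: [0.5075, 0.1682, 0.1099]
tool_rot: [-0.012, 0.706, 0.012, 0.708]
contact_force: [-1.2, -0.9, 5.8]
opening: 0.67
t 16.65 pos [0.5075 0.1682 0.1099] F [-1.2123 -0.8734  5.7686] T [-0.0953  0.1326 -0.1052] j6 99.64054155671421 dn [ 0.      0.1161 -0.0137] op 0.67
rel [-0.4126 -0.0657 -0.0267]
```

```bash
python3 -m handwheel '[[1,0.02,0,0,2,0,0],[1,0,0,0,0,0,0]]'; python3 tgt.py .114|head -1
```

```text
t: 16.85
ee_pos: [0.5075, 0.1683, 0.1099]
tool_rot: [0.001, 0.706, -0.0, 0.708]
contact_force: [-0.5, -0.9, 7.6]
opening: 0.671
t 16.85 pos [0.5075 0.1683 0.1099] F [-0.5301 -0.9465  7.6432] T [-0.1199  0.2909 -0.0505] j6 101.6296586070567 dn [ 0.      0.1268 -0.031 ] op 0.671
```

```bash
python3 -m handwheel '[[1,0.02,0,0,2,0,0],[1,0,0,0,0,0,0]]'; python3 tgt.py .114|head -1
```

```text
t: 17.05
ee_pos: [0.5074, 0.1685, 0.1099]
tool_rot: [0.013, 0.706, -0.012, 0.708]
contact_force: [-1.2, -0.0, 9.2]
opening: 0.672
t 17.05 pos [0.5074 0.1685 0.1099] F [-1.152  -0.0456  9.1774] T [0.0179 0.4539 0.0247] j6 103.60720911743418 dn [ 0.      0.1155 -0.0632] op 0.672
```

```bash
python3 -m handwheel '[[1,-0.05,0,0,2,0,0],[1,0,0,0,0,0,0]]'; python3 tgt.py .114|head -1
```

```text
t: 17.25
ee_pos: [0.5072, 0.1686, 0.1099]
tool_rot: [0.025, 0.706, -0.024, 0.707]
contact_force: [-0.2, 0.5, 6.8]
opening: 0.671
t 17.25 pos [0.5072 0.1686 0.1099] F [-0.1898  0.4704  6.8269] T [0.1028 0.249  0.4158] j6 105.56655388947776 dn [ 0.      0.0826 -0.0675] op 0.671
```

```bash
python3 -m handwheel '[[1,0,0,0,2,0,0],[1,0,0,0,0,0,0]]'; python3 tgt.py .114|head -1
```

```text
t: 17.45
ee_pos: [0.5071, 0.1686, 0.1099]
tool_rot: [0.037, 0.706, -0.036, 0.707]
contact_force: [-1.2, 0.9, 6.3]
opening: 0.671
t 17.45 pos [0.5071 0.1686 0.1099] F [-1.2364  0.8799  6.3005] T [0.1091 0.1762 0.8121] j6 107.50504622384562 dn [ 0.      0.0777 -0.0614] op 0.671
```

```bash
python3 -m handwheel '[[1,0,0,0,1,0,0],[1,0,0,0,0,0,0]]'; python3 tgt.py .114|head -1
```

```text
t: 17.65
ee_pos: [0.5072, 0.1687, 0.1099]
tool_rot: [0.043, 0.705, -0.042, 0.706]
contact_force: [-2.1, -0.1, 6.3]
opening: 0.672
t 17.65 pos [0.5072 0.1687 0.1099] F [-2.0751 -0.0795  6.254 ] T [0.0103 0.2398 1.1262] j6 108.45962729581535 dn [ 0.      0.0809 -0.0595] op 0.672
```

I batched the last steps without checking between them, and the torque went to about 1.1 Nm, past the tight range. I'm easing it back a little now.

```bash
python3 -m handwheel '[[1,0,0,0,-1.5,0,0],[1,0,0,0,0,0,0]]'; python3 tgt.py .114|head -1
```

```text
t: 17.85
ee_pos: [0.5072, 0.1687, 0.1099]
tool_rot: [0.035, 0.706, -0.034, 0.707]
contact_force: [-0.5, 0.5, 5.5]
opening: 0.67
t 17.85 pos [0.5072 0.1687 0.1099] F [-0.5183  0.5004  5.4735] T [ 0.1739  0.1996 -0.163 ] j6 107.13017180343681 dn [ 0.      0.0753 -0.0912] op 0.67
```

```bash
python3 -m handwheel '[[1,-0.06,0,0,0,0,0],[1,0,0,0,0,0,0]]' 20; python3 tgt.py .114|head -1; python3 -m handwheel '[[-1,0,0,0,0,0,0],[-1,0,0,0,0,0,0],[-1,0,0,0,0,0,0],[-1,0,0,0,0,0,0],[-1,0,0,0,0,0,0]]'; python3 tgt.py .114|head -1
```

```text
t: 18.05
ee_pos: [0.5071, 0.1686, 0.1099]
tool_rot: [0.035, 0.706, -0.034, 0.707]
contact_force: [0.5, 2.2, 1.4]
opening: 0.67
t 18.05 pos [0.5071 0.1686 0.1099] F [0.5282 2.2131 1.4095] T [ 0.4348 -0.2191  0.0115] j6 107.18160064961916 dn [ 0.      0.0512 -0.0809] op 0.67
t: 18.55
ee_pos: [0.5064, 0.168, 0.1098]
tool_rot: [0.035, 0.706, -0.035, 0.706]
contact_force: [0.3, -0.2, -0.2]
opening: 0.995
t 18.55 pos [0.5064 0.168  0.1098] F [ 0.3227 -0.2125 -0.2475] T [ 0.016   0.0212 -0.0093] j6 107.24378143092419 dn [ 0.     -0.0113  0.0073] op 0.995
```

Released; retracting straight up and checking.

```bash
python3 -m handwheel '[[-1,-1,0,0,0,0,0],[-1,-2,0,0,0,0,0],[-1,-3,0,0,0,0,0],[-1,-4,0,0,0,0,0],[-1,-3,0,0,0,0,0]]'; python3 -m handwheel '[[-1,0,0,0,0,0,0],[-1,0,0,0,0,0,0],[-1,0,0,0,0,0,0]]'; python3 - <<'E'
from h import *
s=st(); print(s['contact_force'],s['ee_pos'])
for c in ('side','scene'):
    im=read_camera(c); cv2.imwrite(f'pics/n_{c}.png',im[:,:,::-1])
    print(c,[(d['p'],d['xyz']) for d in tip_of('cap_centre',c)])
    u=proj(cam(c),[.507,.168,.12]).astype(int); g=im[u[1]-45:u[1]+45,u[0]-55:u[0]+55,::-1]
    cv2.imwrite(f'pics/m_{c}.png',cv2.resize(g,None,fx=6,fy=6,interpolation=cv2.INTER_CUBIC))
s=st();im=read_camera('wrist'); cv2.imwrite('pics/n_wrist.png',im[:,:,::-1]); print(proj(cam('wrist',s),[.5074,.1685,.132]))
E
```

```text
t: 19.05
ee_pos: [0.5069, 0.1681, 0.243]
tool_rot: [0.035, 0.705, -0.035, 0.707]
contact_force: [0.4, -0.4, 0.2]
opening: 0.995
t: 19.35
ee_pos: [0.5059, 0.1679, 0.239]
tool_rot: [0.035, 0.707, -0.035, 0.706]
contact_force: [0.9, 0.3, 0.2]
opening: 1.001
[0.9481 0.342  0.1922] [0.5059 0.1679 0.239 ]
side [(0.77, [0.5069, 0.169, 0.1178]), (0.6, [0.4832, 0.4281, 0.0167])]
scene [(0.74, [0.5052, 0.1667, 0.1199]), (0.61, [0.482, 0.4277, 0.0135])]
[320.8677 233.1977]
```

View pics/m_side.png

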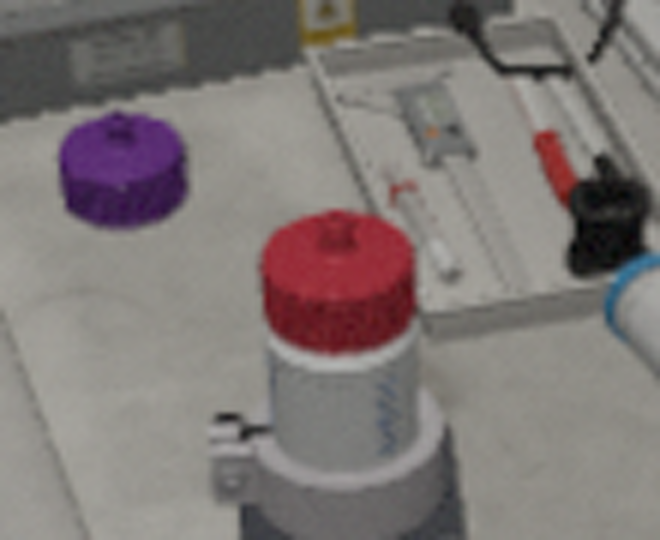

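View pics/n_wrist.png

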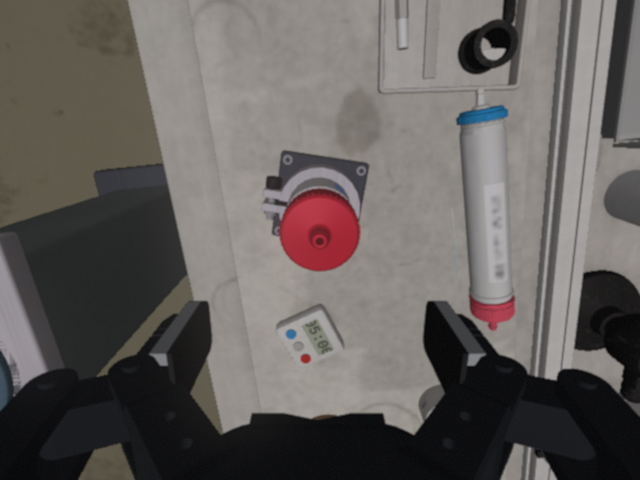

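View pics/n_scene.png

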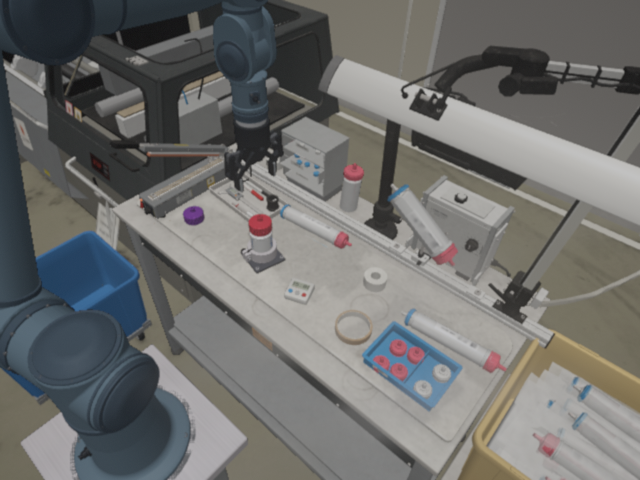

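The red cap sits square and level on the neck (wrist 320,233; side crop about 338,280), with its foot just above the shoulder. The detected centre is at z ≈ 0.118–0.120, and home is 0.118. The other things have not moved.

```bash
python3 -c "
from workcell import ctrl
print(ctrl.read_state()['t'], ctrl.finish_job())"
```

```text
the job is handed in; nothing more can be done
19.6 None
```

The red cap is on the canister, fully home and released, but I briefly tightened it past the range you gave. The job was handed in at 19.6 s.

**What I did:**
- I set the cap on the neck; it landed on the stops.
- I turned it backward at about 4–8 N and it slipped off the stops onto the tops. It dropped into the thread after about 60°, and I turned about 5° more while lowering it.
- I turned it forward at about 5–9 N until it was home and tight, let go, and backed straight up.

**Last checks:**
- **Height:** the cap bottomed at the expected height after the drop. Its lid met the rim within 0.5 mm of where home should be. The camera networks put its centre at z 0.118 and 0.120, against 0.118 for home.
- **Fit:** the pictures show it square on the neck, just above the shoulder.
- **Surroundings:** the gripper touches nothing, and the other things look unmoved.

**What went wrong:** I sent the last three turning steps without checking the torque between them. It read 0.42, then 0.81, then 1.13 Nm, above the 0.3–0.6 Nm that counts as tight. I turned back 1.5°, which took the torque off, before letting go. The cap did not slip or jump, but I could not check how tight it is now, or whether the thread was damaged.

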